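# Set the desk day counter to 7 and lock it

### The job

Press the number drum of the grey desk counter down gently against its spring and roll it until the figure 7 stands centred in the small window and the drum has clicked up into place; then slide the black lock fin fully back, away from the robot, so the setting is locked. Go easy on the sprung drum, never loading it with more than 15 N, and leave the stapler, the jar and the eraser where they are.

Things in the scene. Friction and masses are not known exactly. Their poses are not given: they have to be found in the camera images.
- counter: The day counter, a grey plastic block fixed to the desk. Origin: on the desk right under the drum's middle. Own axes: x from the front (window side) to the back, y left, z up. The block spans x -50 to +50 mm, y -105 to +35 mm, 60 mm high. A white drum stands up out of a well (y -20 to +20 mm); a black window frame leans over the drum's front.
- dial_unit: Fixed mount of the drum; same origin and axes as the counter. It carries the drum and its spring. The drum is pushed up by the spring: about 5 N starts it down, then 0.6 N more per mm. A click stop holds it at each figure; pressed down 6 to 7 mm (8 to 9 N) it is clear of the stop and rolls with the fingertip; at 8 to 9 mm (about 10 N) it bottoms hard. Let go, it rises and snaps to the nearest figure.
- drum_top (a point): Nominal top of the drum, 88 mm over the desk, right above the counter's origin. The true top is up to 2.5 mm higher or lower, which no reading tells (this point does not follow it): find it by touch. The drum is 72 mm in diameter, 30 mm wide, its axis along counter y.
- drum (a joint): Angle of the drum: 0.6283 rad (36 degrees, 22.6 mm of rim) times the figure in the window, so 4.398 at 7; whole turns more or less show the same figure, no end stop. Figures 0 to 9 are dark seven-bar numerals. Rolling the drum's top to the back (counter +x, away from the robot) raises the figure, rolling it to the front lowers it.
- lock (a joint): Travel of the lock, 0 (open, fin at the front) to 0.024 m (fully locked, fin pushed back along counter +x). About 2.5 N of friction moves it, and it stays where it is left. It goes home only when the drum is released and clicked up at a figure; once it is in, the drum cannot be pressed far enough to roll.
- lock_fin (a point): Middle of the top of the lock fin, 86 mm over the desk. The black fin is 14 mm long (counter x), 10 mm thick (counter y) and 26 mm high over the block's top, 75 mm to the right of the drum's middle; it may be pushed on its front face or pinched.
- window (a point): Centre of the window, at the drum's front, 30 degrees above level as seen from the drum's axis; the opening is 22 mm wide and 20 mm high. The top edge of its frame is 28 mm in front of the drum's axis and 83 mm over the desk.
- stapler: Green stapler, 34 x 132 x 44 mm, left of the counter, loose. Origin at its underside. To be left alone.
- jar: Small round jar with a white lid, 50 mm across and 60 mm high, left of the stapler, loose. Origin at its underside. To be left alone.
- eraser: Eraser, 23 x 52 x 14 mm, in front of the counter, loose. Origin at its underside. To be left alone.
Mind the look-alikes: they are no part of the job. Leave any yellow look-alike of the counter alone.

How it is judged:
By the outcome, as a careful person would: the job done as asked, in the order asked, and still so for the second after the job is handed in, with the robot touching nothing.
It also fails if it takes over 67 s, if anything falls off the work surface, if the arm or the gripper's body presses on something with over 40 N, if the wrist force passes 120 N, or if a joint passes its speed limit or range.

### The arm

A 7-joint arm with a two-finger parallel gripper is mounted at the origin on a cart in front of the work surface, level with it; the furniture and walls round the work are solid. World frame = base frame: x ahead of the robot, y to its left, z up, the work surface at z = 0. Lengths are in m, angles in rad, forces in N, time in s.
With the tool pointing down it reaches from about 0.4 to 0.9 m from the base axis. Payload 5.6 kg.
Tool frame: the origin (TCP) lies midway between the tips of the shut fingers; the grasp point (between the pads) lies 19 mm behind it; z points along the fingers, y is the line along which they close (so a half turn about z gives the same grasp; the last joint's range is limited). The gripper opens to 92 mm and grips with 3 to 60 N. Pads are 20 mm wide; open, the fingers measure 128 mm over their backs; the gripper's body (75 mm by 189 mm) begins 69 mm behind the grasp point.
Start: joints at [1.124, 0.468, -0.012, 1.603, 0.006, 1.071, -0.056], TCP at [0.255, -0.598, 0.215] pointing down, gripper open.
Joint ranges: [-2.53, 2.53], [-0.31, 2.02], [-1.57, 1.55], [0.28, 2.44], [-1.29, 4.43], [0.15, 1.84], [-2.92, 2.92]. Speed limits (rad/s): [2.57, 2.57, 3.14, 3.14, 3.14, 3.14, 3.14].

### API

Orientations are given as a 3x3 rotation matrix whose columns are the frame's x, y, z axes.
In Python, from station import env, effector, solver, viewer, workorder, search_frame, tip_of gives the robot as it stands. Calls block until the motion is done:
- env.reach(position, orientation): joint-space move of the TCP to a pose.
- env.movel(position, frame=None, rate=0.15): straight line of the TCP; frame=None keeps the orientation; rate is the mean speed in m/s.
- env.goto_joints(angles): joint-space move.
- effector.release() and effector.grasp(squeeze=None): open the fingers fully, or close them until they stop; squeeze is the grip in N (None keeps the last).
- env.pause(seconds).
- solver.inverse_kinematics(position, orientation): joint angles nearest the present ones, or None.
- env.sense(): the state.
- viewer.read_camera(name): name is "side" or "top" or "wrist"; returns (picture, depth): 400x640x3 uint8, red, green, blue; 400x640 float32, m along the optical axis (not along the pixel's ray), 0 where there is no reading.
- viewer.camera_info(name): a dict with "intrinsics" (3x3 intrinsics, pixels), "eye" and "rotation" of the camera in the world; the wrist camera has in their place "T_tool_cam" (4x4, takes a point from camera to tool coordinates, whose origin is the TCP and whose axes are the flange's). Camera axes: x right, y up, looking along -z (the intrinsics and any distortion apply to the point x, -y, -z); pixel columns grow to the right and rows downward; lengths in m; the calibration is good to about 2 mm. A picture is of the moment at which its call begins: read the wrist's pose just before it. camera_info takes no time and is no camera call.
A pose or a line that the arm cannot do raises env.PlanningError and nothing moves.
- workorder.finish_job(): hands the job in; it is judged then, once.
Trained networks look in the newest picture that a camera, given by its name, has taken for a name from the list of things; names that differ only in an ending like _2 or _b are one class to them, and where a whole thing is asked for, a point or a joint stands for the part that bears it (a point fixed in the world has none). Each returns a list of dicts, best first, with "score" (0 to 1); they miss things now and then, are a little off and sometimes report something else, mostly with a low value. They report only what shows in the picture. A call takes as long as a camera call. They do not tell look-alikes from the thing itself.
- search_frame(camera, name): "at" ([x, y, z] in m, in world coordinates, good to about 4 mm: the middle of the surface that is visible of it).
- tip_of(camera, name): "at" ([x, y, z] in m, in world coordinates, good to about 4 mm: a listed point, or the origin of a listed thing).
The state is a dict: "t": time; "joint_positions": joint angles; "joint_velocities": joint speeds; "tau": joint torques, N m; "ee_pos": TCP position; "tcp_rot": TCP orientation; "wrist_force": force on the tool from outside, world axes, zero at the start; "moment": the same for the moment, N m; "gripper_width": finger opening in m; "grasp_force": force on a finger pad.
Only numpy, scipy, OpenCV 4.12 (cv2) and the standard library are available. Lean on these libraries where they do the work, as an engineer would, in place of code of your own. Each camera call takes 0.05 s, during which the arm holds its last target. There are 200 camera calls.

## Working session

There is one attempt and no reset: what is moved stays moved. The work goes in short steps, each a Python script; the robot and the scene stay as the last script left them, time stands still between calls to the robot, and variables do not carry over. Pictures are saved under pics/ and viewed, at most 10 in all, crops included, and the job is handed in when it is done.

```bash
ls; mkdir -p pics; python3 - <<'E'
from station import *
import cv2
for c in("top","side"):
    p,d=viewer.read_camera(c); cv2.imwrite(f"pics/{c}0.png",p[:,:,::-1])
    for n in("counter","drum_top","lock_fin","window","stapler","eraser","jar"):
        print(c,n,[(x["at"],round(x["score"],2)) for x in tip_of(c,n)[:3]])
    i=viewer.camera_info(c);print(i)
E
```

```text
pics
top counter [([0.4491, 0.2095, 0.0022], 0.91), ([0.6282, 0.2091, 0.0016], 0.75), ([0.4429, 0.2896, -0.0024], 0.69)]
top drum_top [([0.4483, 0.2126, 0.0884], 0.89)]
top lock_fin [([0.6459, 0.1375, 0.086], 0.61), ([0.4556, 0.1358, 0.0844], 0.41)]
top window [([0.5945, 0.1992, 0.0711], 0.8), ([0.4177, 0.2051, 0.0712], 0.6)]
top stapler [([0.4434, 0.2898, 0.0011], 0.89)]
top eraser [([0.3715, 0.1649, 0.0022], 0.64)]
top jar [([0.3571, 0.3442, -0.0004], 0.85)]
{'intrinsics': array([[488.87780402,   0.        , 325.82782574],
       [  0.        , 488.87780402, 189.61750623],
       [  0.        ,   0.        ,   1.        ]]), 'eye': array([0.42587995, 0.24891624, 0.91865868]), 'rotation': array([[ 0.02638751,  0.99387454, -0.10731773],
       [-0.99916568,  0.02956982,  0.02817052],
       [ 0.03117133,  0.10648485,  0.9938256 ]])}
side counter [([0.6231, 0.2107, 0.0005], 0.96), ([0.4505, 0.2092, -0.0015], 0.79)]
side drum_top [([0.448, 0.2158, 0.0869], 0.59)]
side lock_fin [([0.6441, 0.1399, 0.0871], 0.7), ([0.4487, 0.2101, 0.0847], 0.66), ([0.4538, 0.1359, 0.0868], 0.62)]
side window [([0.4152, 0.2025, 0.0722], 0.86), ([0.5957, 0.1946, 0.0717], 0.66)]
side stapler [([0.4389, 0.2927, 0.0033], 0.7)]
side eraser [([0.3779, 0.16, -0.0003], 0.77)]
side jar [([0.3572, 0.344, 0.004], 0.65)]
{'intrinsics': array([[492.90794958,   0.        , 320.34323308],
       [  0.        , 492.90794958, 193.49109392],
       [  0.        ,   0.        ,   1.        ]]), 'eye': array([0.39195265, 0.89611039, 0.62119977]), 'rotation': array([[-0.97978552,  0.14205886, -0.14085315],
       [-0.19890789, -0.61662897,  0.76171147],
       [ 0.02135373,  0.77433067,  0.63242077]])}
```

View pics/top0.png

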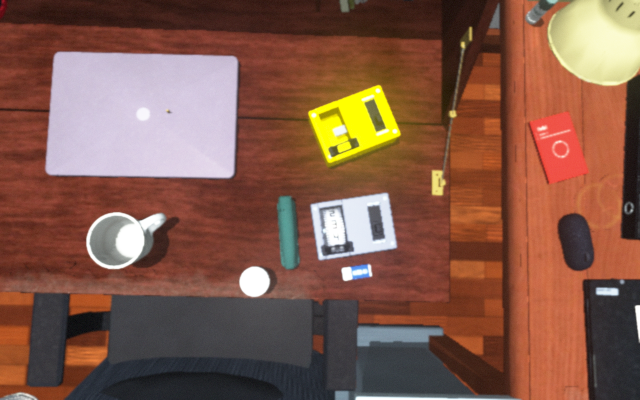

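View pics/side0.png

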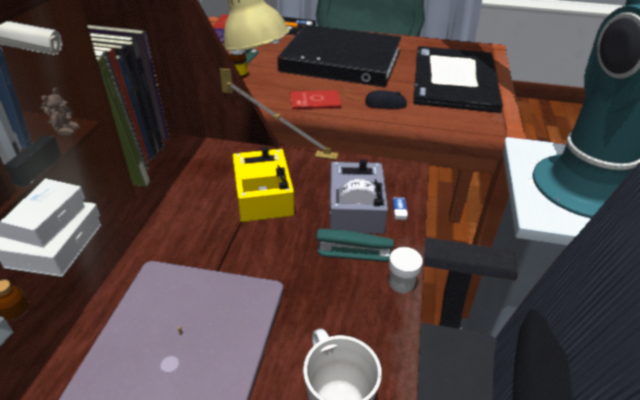

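Candidates: the grey counter at top (353,225), side (357,195), and the yellow look-alike at top (353,125), side (263,183). The job is on the grey one. Its origin is about (0.449, 0.211), turned slightly to the left. Stapler, jar and eraser lie close round it. I now fit its yaw and close in.

```bash
cat > h.py <<'E'
from station import *
import numpy as np, cv2
def cloud(c,d,T=None):
    i=viewer.camera_info(c);K=i["intrinsics"]
    v,u=np.mgrid[:d.shape[0],:d.shape[1]]
    P=np.stack([(u-K[0,2])/K[0,0]*d,-(v-K[1,2])/K[1,1]*d,-d],-1)
    return P@i["rotation"].T+i["eye"]
def st():
    s=env.sense();return s
E
python3 - <<'E'
from h import *
p,d=viewer.read_camera("top");P=cloud("top",d)
m=(abs(P[...,2]-.06)<.006)&(abs(P[...,0]-.45)<.085)&(abs(P[...,1]-.18)<.11)&(d>0)
m=cv2.morphologyEx(m.astype(np.uint8),cv2.MORPH_CLOSE,np.ones((5,5)))
n,l,s,c=cv2.connectedComponentsWithStats(m);k=1+np.argmax(s[1:,4])
q=P[(l==k)&(abs(P[...,2]-.06)<.008)][:,:2].astype(np.float32)
r=cv2.minAreaRect(q*1000);print(s[k],r,cv2.boxPoints(r))
print(viewer.camera_info("wrist"))
s=st();print(s["t"],s["tcp_rot"],s["gripper_width"],s["wrist_force"])
E
```

```text
[ 310  193   87   67 3547] ((456.7129821777344, 175.05587768554688), (100.04378509521484, 140.3064422607422), 10.339296340942383) [[394.91245 235.09218]
 [420.0942   97.06402]
 [518.51355 115.01958]
 [493.33176 253.04773]]
{'intrinsics': array([[290.41565122,   0.        , 321.99814254],
       [  0.        , 290.41565122, 202.01826409],
       [  0.        ,   0.        ,   1.        ]]), 'T_tool_cam': array([[ 1.80156078e-04,  9.54366349e-01,  2.98638309e-01,
         8.52647980e-02],
       [ 9.99999876e-01, -3.10787469e-04,  3.89933385e-04,
        -5.90657852e-04],
       [ 4.64952345e-04,  2.98638201e-01, -9.54366286e-01,
        -1.69866146e-01],
       [ 0.00000000e+00,  0.00000000e+00,  0.00000000e+00,
         1.00000000e+00]])}
0.85 [[ 9.19605291e-01  3.92843619e-01 -2.28649910e-05]
 [ 3.92843614e-01 -9.19605286e-01 -1.16080593e-04]
 [-6.66282867e-05  9.77659616e-05 -9.99999993e-01]] 0.09163990517727388 [ 0.39705213 -0.52916805 -0.23668975]
```

```bash
cat >> h.py <<'E'
O=np.array([.4504,.2095,0]);a=np.radians(10.34)
B=np.array([[np.cos(a),-np.sin(a),0],[np.sin(a),np.cos(a),0],[0,0,1]])
def W(x,y,z): return O+B@np.array([x,y,z])
def R(t=0,s=-1):
    t=np.radians(t); z=np.array([np.sin(t),0,-np.cos(t)]); x=s*np.array([np.cos(t),0,np.sin(t)])
    return B@np.stack([x,np.cross(z,x),z],1)
def loc(p): return B.T@(np.array(p)-O)
VIEW=((-.057,0,.145),25)
def snap(name):
    p,d=viewer.read_camera("wrist"); cv2.imwrite(f"pics/{name}.png",p[:,:,::-1]); return p,d
E
python3 - <<'E'
from h import *
for q,t in [VIEW,((-.02,0,.11),0),((.02,0,.08),0),((-.03,-.075,.07),0),((.03,-.075,.07),0),((0,0,.2),0)]:
    print(q,t,solver.inverse_kinematics(W(*q),R(t)))
env.reach(W(-.05,0,.22),R(0)); print(st()["t"])
env.reach(W(*VIEW[0]),R(VIEW[1])); s=st();print(s["t"],loc(s["ee_pos"]),s["wrist_force"])
snap("v1")
E
```

```text
(-0.057, 0, 0.145) 25 None
(-0.02, 0, 0.11) 0 [ 0.36630118  0.63214466 -1.12181458  2.05219991  0.72874885  0.92620705
  0.59280381]
(0.02, 0, 0.08) 0 [ 0.36877102  0.80867688 -1.16682568  1.97893574  0.90643561  1.00625687
  0.50424125]
(-0.03, -0.075, 0.07) 0 [ 0.47949253  0.64333538 -1.04799118  2.12989225  0.78572353  0.82534509
  0.68784654]
(0.03, -0.075, 0.07) 0 [ 0.29866539  0.61109062 -0.81330584  2.00131429  0.62339556  0.79530097
  0.86983278]
(0, 0, 0.2) 0 [ 0.36012892  0.44398493 -1.06472218  1.93712838  0.45468478  1.0264388
  0.84309208]
3.7083
4.3833 [-0.05576261  0.0002962   0.14587842] [0.04462967 0.43959064 0.12898743]
```

View pics/v1.png

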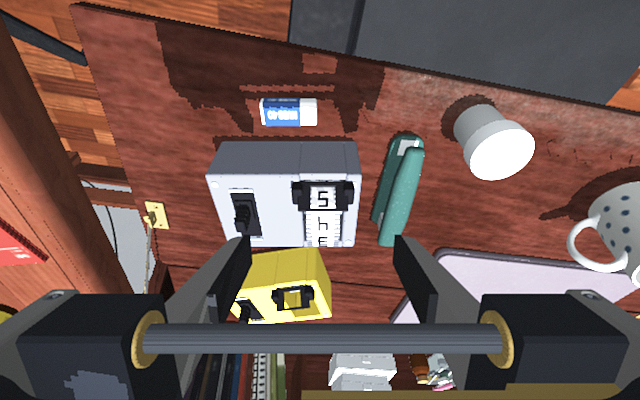

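```bash
python3 - <<'E'
import cv2
p=cv2.imread("pics/v1.png")[130:260,200:370][::-1,::-1]
cv2.imwrite("pics/v1c.png",cv2.resize(p,None,fx=4,fy=4,interpolation=cv2.INTER_CUBIC))
E
```

```text
(no output)
```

View pics/v1c.png

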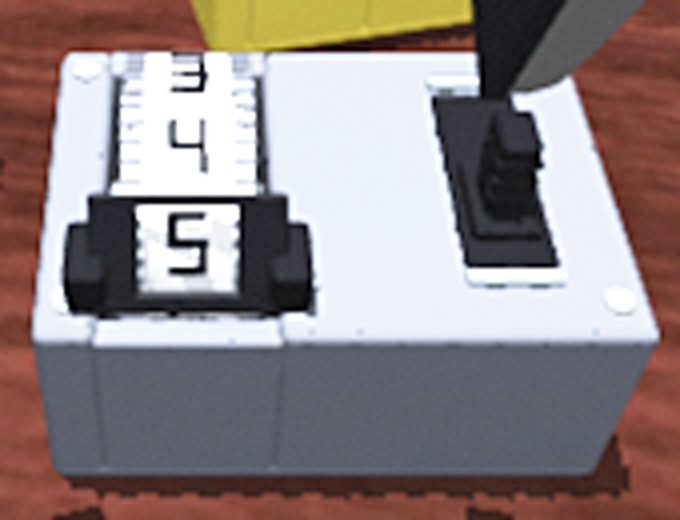

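The window at crop (188,245) shows 5, with 4 and 3 behind it. So the drum has to roll two figures to the back. Next I touch off on the drum top.

```bash
cat >> h.py <<'E'
def fz(b): return np.mean([(env.pause(.01),env.sense()["wrist_force"])[1] for _ in range(4)],0)-b
def press(x,y,z,b,stop,step=.0005,zmin=.074,verb=True):
    while z>zmin:
        z-=step; env.movel(W(x,y,z),rate=.02); f=fz(b)
        if verb: print(round(z*1e3,2),round(loc(env.sense()["ee_pos"])[2]*1e3,2),f.round(2),round(env.sense()["t"],2))
        if f[2]>stop: break
    return z,f
E
python3 - <<'E'
from h import *
effector.grasp(5)
env.reach(W(-.012,0,.12),R(0)); 
env.movel(W(-.012,0,.0935),rate=.08); env.pause(.15); b=fz(0); s=st();print(s["t"],b,s["gripper_width"],loc(s["ee_pos"]))
z,f=press(-.012,0,.0935,b,2)
np.save("b.npy",b)
E
```

```text
7.0833 [-0.247878   -0.12220973  0.15825363] 0.0005082102993611135 [-0.01176614  0.00013294  0.09380994]
93.0 93.08 [ 0.17  0.16 -0.12] 7.37
92.5 92.49 [ 0.5   0.44 -0.02] 7.65
92.0 91.97 [ 0.15  0.11 -0.01] 7.93
91.5 91.5 [ 0.48 -0.44 -0.32] 8.22
91.0 90.98 [ 0.28 -0.23 -0.56] 8.5
90.5 90.49 [0.15 0.07 0.02] 8.78
90.0 89.97 [ 0.97  0.16 -0.18] 9.07
89.5 89.5 [ 0.27 -0.   -0.43] 9.35
89.0 89.0 [ 0.06 -0.36 -0.2 ] 9.63
88.5 88.49 [ 0.57 -0.13  0.07] 9.92
88.0 88.1 [ 0.15 -0.25  1.24] 10.2
87.5 87.93 [-0.76 -0.67  6.01] 10.48
```

```bash
cat >> h.py <<'E'
def stroke(b,x0,x1,z0,ztarget=.0816,y=0):
    """press at x0 to actual depth ztarget, roll to x1 holding force 8-9.3 N, lift"""
    z=z0;env.movel(W(x0,y,z),rate=.04)
    for _ in range(8):
        f=fz(b); za=loc(env.sense()["ee_pos"])[2]; print("p",round(za*1e3,2),f.round(1))
        if za<ztarget+.0002 or f[2]>9.2: break
        z-=min(za-ztarget,.001); env.movel(W(x0,y,z),rate=.03)
    n=int(np.ceil(abs(x1-x0)/.003))
    for x in np.linspace(x0,x1,n+1)[1:]:
        env.movel(W(x,y,z),rate=.03); f=fz(b); p=loc(env.sense()["ee_pos"]); print("r",(p*1e3).round(2),(B.T@f).round(1))
        if f[2]>10.5: z+=.0006
        elif f[2]<8.3: z-=.0005
        if f[2]>13: break
    env.movel(W(x1,y,z0+.012),rate=.06); print(env.sense()["t"])
E
python3 - <<'E'
from h import *
b=np.load("b.npy")
stroke(b,-.012,.0115,.083)
env.movel(W(.0,0,.13),rate=.15); env.reach(W(*VIEW[0]),R(VIEW[1])); snap("v2"); print(st()["t"])
p=cv2.imread("pics/v2.png")[130:260,200:370][::-1,::-1]
cv2.imwrite("pics/v2c.png",cv2.resize(p,None,fx=4,fy=4,interpolation=cv2.INTER_CUBIC))
E
```

```text
p 83.51 [-0.3 -0.2  6. ]
p 82.66 [-0.6 -0.8  6.8]
p 81.73 [-0.3 -0.8  6.8]
r [-7.82  0.18 81.85] [ 0.8 -0.9  7.3]
r [-5.33  0.17 81.11] [-0.1 -0.6  5.9]
r [-2.55  0.13 80.44] [-0.  -0.7  5.2]
r [ 0.88  0.16 80.3 ] [ 0.9 -1.1  7.2]
r [ 3.92  0.16 79.92] [ 0.4 -0.7  8.2]
r [ 6.88  0.16 79.46] [ 0.4 -1.2  8.9]
r [10.02  0.19 79.52] [ 0.8 -1.1  8.3]
r [13.36  0.16 79.14] [ 1.8 -1.1  8.5]
14.05
15.1083
```

View pics/v2c.png

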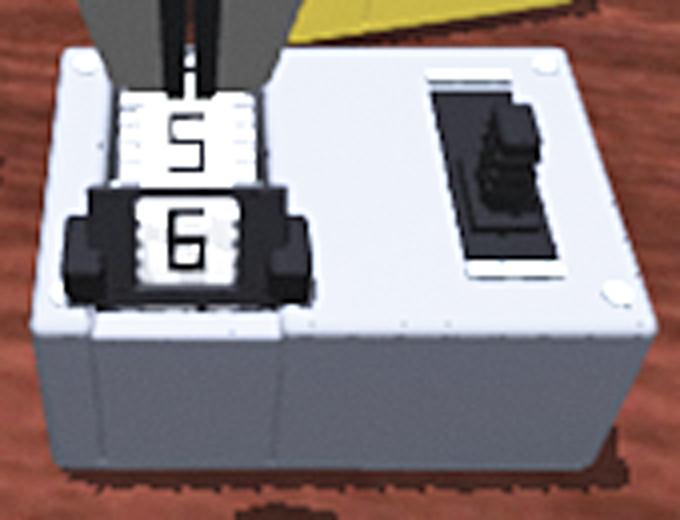

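The window now shows 6, centred, with 5 behind it, so I repeat the same stroke.

```bash
python3 - <<'E'
from h import *
env.reach(W(-.012,0,.12),R(0)); env.movel(W(-.012,0,.092),rate=.08); env.pause(.15); b=fz(0); print(b)
stroke(b,-.012,.0115,.083)
env.movel(W(.0,0,.13),rate=.15); env.reach(W(*VIEW[0]),R(VIEW[1])); snap("v3"); print(st()["t"])
for n in ("lock_fin",): print([(loc(x["at"]).round(4),x["score"]) for x in tip_of("wrist",n)])
p=cv2.imread("pics/v3.png")[130:260,200:370][::-1,::-1]
cv2.imwrite("pics/v3c.png",cv2.resize(p,None,fx=4,fy=4,interpolation=cv2.INTER_CUBIC))
E
```

```text
[-0.05684242  0.69002307  0.13516196]
p 83.29 [-0.7 -1.1  6.1]
p 82.49 [-0.7 -0.7  6.7]
p 81.66 [-0.7 -1.   7.2]
r [-7.91  0.27 81.78] [ 0.2 -0.8  7. ]
r [-5.14  0.26 81.2 ] [-0.  -0.8  6.5]
r [-2.46  0.25 80.52] [ 0.2 -0.2  5.2]
r [ 0.88  0.25 80.23] [ 0.1 -1.1  6.3]
r [ 4.01  0.32 79.95] [-0.1 -1.1  8.3]
r [ 6.99  0.3  79.51] [ 0.  -0.8  8.5]
r [10.16  0.3  79.58] [ 0.5 -1.   8.2]
r [13.47  0.29 79.19] [ 1.  -0.9  7.8]
20.1333
21.2333
[(array([-0.0093, -0.0781,  0.089 ]), 0.73)]
```

View pics/v3c.png

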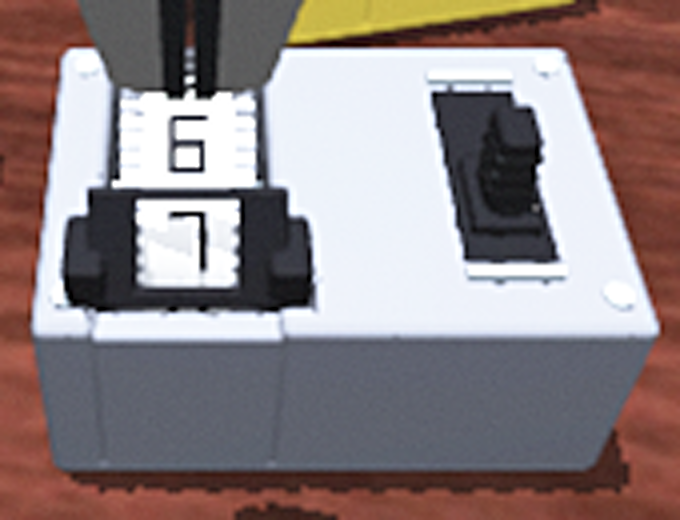

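The window shows 7, centred, with 6 behind it. The fin is at local x of about -10 mm and y of -75 mm. I push its front face back until the force rises at the end stop.

```bash
python3 - <<'E'
from h import *
y=-.0755
env.reach(W(-.05,y,.13),R(0)); env.movel(W(-.05,y,.071),rate=.1); env.pause(.15); b=fz(0)
x=-.05
while x<.03:
    x+=.002; env.movel(W(x,y,.071),rate=.04); f=B.T@fz(b); p=loc(st()["ee_pos"]); print((p*1e3).round(1),f.round(1))
    if f[0]<-12 or abs(f[1])>8 or abs(f[2])>8: break
env.movel(W(p[0]-.01,y,.071),rate=.06); env.movel(W(p[0]-.02,y,.13),rate=.15)
env.reach(W(*VIEW[0]),R(VIEW[1])); snap("v4"); print(st()["t"])
print([(loc(x["at"]).round(4),x["score"]) for x in tip_of("wrist","lock_fin")])
p=cv2.imread("pics/v4.png")[80:300,180:450][::-1,::-1]
cv2.imwrite("pics/v4c.png",cv2.resize(p,None,fx=2.6,fy=2.6,interpolation=cv2.INTER_CUBIC))
E
```

```text
[-47.8 -75.6  71.2] [0.  0.6 0.6]
[-45.9 -75.5  71. ] [-0.2  0.6  0.7]
[-43.9 -75.5  71. ] [-0.1  0.9  0.2]
[-41.9 -75.5  71. ] [-0.4  0.4  0.3]
[-39.9 -75.5  71. ] [0.1 0.9 0.4]
[-37.9 -75.5  71. ] [-0.1  0.5  0.3]
[-35.9 -75.5  71. ] [-0.2  0.8 -0.1]
[-33.9 -75.5  71. ] [0.2 0.5 0.8]
[-31.9 -75.5  71. ] [-0.5  0.5  0.5]
[-29.9 -75.5  71. ] [0.  0.7 0.5]
[-27.9 -75.5  71. ] [-0.3  0.8  0.3]
[-26.3 -75.5  70.9] [-1.3  0.6  1. ]
[-24.3 -75.6  70.8] [-2.2  0.8  0.4]
[-22.  -75.5  70.9] [-2.   0.4 -0.9]
[-19.9 -75.5  71. ] [-2.   0.5 -0.5]
[-17.8 -75.5  71. ] [-1.8  0.7 -1. ]
[-15.7 -75.5  71.1] [-1.   0.1 -0.7]
[-13.7 -75.5  71. ] [-1.6  0.9  0.3]
[-11.8 -75.5  71. ] [-1.4  0.2 -0.3]
[ -9.8 -75.5  71. ] [-1.2  0.5 -0.3]
[ -7.8 -75.5  71. ] [-1.2  0.1 -0.1]
[ -5.8 -75.5  71. ] [-1.5  0.2 -0.7]
[ -5.2 -75.5  70.9] [-5.2  0.2  3.4]
[ -5.1 -75.6  70.7] [-10.2   0.2   8.2]
31.625
[(array([ 0.011 , -0.0781,  0.0886]), 0.74)]
```

View pics/v4c.png

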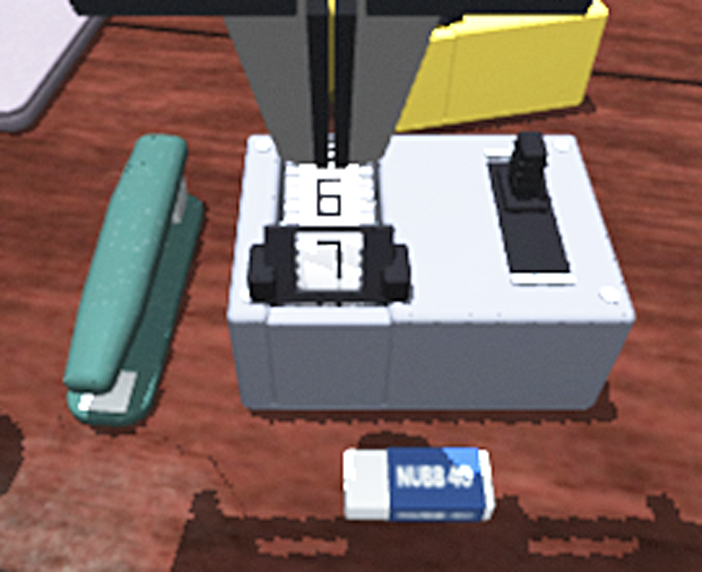

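The fin hit a hard stop after 22–23 mm, and the window still shows 7. The stapler and eraser haven't moved. I push once more, a bit firmer, to be sure the fin is home.

```bash
python3 - <<'E'
from h import *
y=-.0755
env.reach(W(-.025,y,.13),R(0)); env.movel(W(-.025,y,.076),rate=.1); env.pause(.15); b=fz(0)
x=-.012; env.movel(W(x,y,.076),rate=.06)
while x<.006:
    x+=.001; env.movel(W(x,y,.076),rate=.04); f=B.T@fz(b); p=loc(st()["ee_pos"]); print((p*1e3).round(1),f.round(1))
    if f[0]<-18 or abs(f[1])>8 or abs(f[2])>20: break
env.movel(W(p[0]-.01,y,.076),rate=.06); env.movel(W(p[0]-.02,y,.13),rate=.15)
env.reach(W(-.09,-.03,.19),R(25)); T=viewer.camera_info("wrist")["T_tool_cam"]
s=st(); p,d=snap("v5"); print(s["t"])
print([(loc(x["at"]).round(4),x["score"]) for x in tip_of("wrist","lock_fin")])
for c in("top","side"):
    p,d=viewer.read_camera(c); print(c,[(loc(x["at"]).round(4),x["score"]) for x in tip_of(c,"lock_fin")],[[x["at"] for x in tip_of(c,n)[:1]] for n in("stapler","jar","eraser")])
E
```

```text
[-11.1 -75.5  76. ] [-0.5  0.1  0. ]
[-10.  -75.5  76. ] [-0.3  0.2  0.1]
[ -9.  -75.5  76. ] [-0.7  0.4  0.2]
[ -8.  -75.5  76. ] [-0.5 -0.3  0.3]
[ -6.9 -75.5  76. ] [-0.4 -0.   0.1]
[ -6.  -75.5  76. ] [-0.4  0.6  0.2]
[ -5.3 -75.5  75.9] [-1.7  0.3  0.7]
[ -5.2 -75.6  75.8] [-5.4  0.8  4.7]
[ -5.1 -75.5  75.7] [-8.6  0.5  6.7]
[ -5.1 -75.6  75.6] [-10.    0.6   8.2]
[ -5.  -75.7  75.4] [-12.1   0.5  10.1]
[ -5.  -75.7  75.3] [-14.5   0.2  12.1]
[ -4.9 -75.7  75.2] [-16.5   0.7  13.8]
[ -4.9 -75.8  75. ] [-18.7   0.8  15. ]Traceback (most recent call last):
  File "<stdin>", line 9, in <module>
station.PlanningError: the arm cannot take that pose within its joint ranges
```

```bash
python3 - <<'E'
from h import *
env.reach(W(-.057,-.05,.15),R(15)); snap("v5"); print(st()["t"])
print([(loc(x["at"]).round(4),x["score"]) for x in tip_of("wrist","lock_fin")])
for c in("top","side"):
    p,d=viewer.read_camera(c); print(c,[(loc(x["at"]).round(4),x["score"]) for x in tip_of(c,"lock_fin")],[[x["at"] for x in tip_of(c,n)[:1]] for n in("stapler","jar","eraser")])
p=cv2.imread("pics/v5.png")[60:300,230:480][::-1,::-1]
cv2.imwrite("pics/v5c.png",cv2.resize(p,None,fx=2.4,fy=2.4,interpolation=cv2.INTER_CUBIC))
E
```

```text
39.0833
[(array([ 0.0101, -0.0756,  0.0916]), 0.67)]
top [(array([ 0.1819, -0.1067,  0.0847]), 0.74), (array([ 0.0133, -0.0765,  0.0818]), 0.72)] [[[0.4398, 0.2938, -0.0014]], [[0.3573, 0.3445, 0.0029]], [[0.3719, 0.1649, 0.0002]]]
side [(array([ 0.1794, -0.1066,  0.0831]), 0.59), (array([ 0.0117, -0.0739,  0.0865]), 0.57)] [[[0.4409, 0.29, 0.0021]], [[0.3576, 0.3447, 0.0016]], [[0.3801, 0.1597, -0.0032]]]
```

View pics/v5c.png

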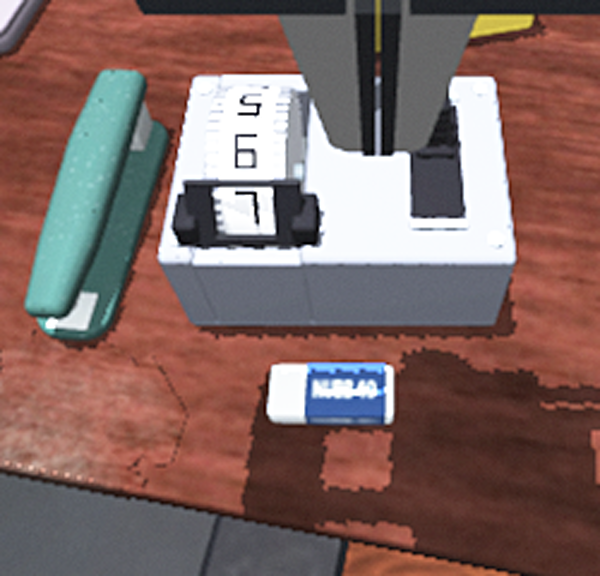

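The window at crop (243,212) shows 7. The fin sits at the back of its slot, averaging about +12 mm over the three cameras, and the other objects haven't moved. The arm is clear, so I hand in.

```bash
python3 -c "
from station import *
print(workorder.finish_job())"
```

```text
the job is handed in; nothing more can be done
None
```

The grey counter shows 7, centred, and the lock fin is pushed back to its hard stop. The largest drum load read was 8.9 N. The stapler, jar and eraser did not visibly move, and the job was handed in at about 39 s.

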